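Zero the counter scale for a gift box

ROBOT

A 6-joint arm with a two-finger parallel gripper is mounted at the origin on the work surface. World frame = base frame: x ahead of the robot, y to its left, z up, the work surface at z = 0. Lengths are in m, angles in degrees, forces in N, time in s.
With the tool pointing down it reaches from about 0.325 to 0.85 m from the base axis. Payload 4.4 kg.
Tool frame: the origin (TCP) lies at the very end of the fingers, on their centre line; the grasp point (between the pads) lies 19 mm behind it (pinch_z is the distance from the TCP to the grasp point, in m); z points along the fingers, y is the line along which they close (so a half turn about z gives the same grasp; the last joint's range is limited). The gripper opens to 94 mm and grips with 3 to 60 N. Pads are 16 mm wide; open, the fingers measure 119 mm over their backs; the gripper's body (75 mm by 177 mm) begins 78 mm behind the grasp point.
Start: joints at [-73.94, 11.837, 88.321, -0, 79.842, -8.623], TCP at [0.24, -0.522, 0.174] pointing down, gripper open.
Joint ranges: [-156.59, 156.59], [-49.26, 127.26], [12.9, 141.05], [-63.56, 243.56], [4.71, 150.69], [-161.64, 161.64]. Speed limits (degrees/s): [159.86, 159.86, 180, 180, 180, 180].

INTERFACE

Orientations are given as [roll, pitch, yaw] about the fixed x, y, z axes, in that order (R = Rz(yaw) Ry(pitch) Rx(roll)).
In Python, from rig import * gives the robot as it stands. Calls block until the motion is done:
- movep(position, orientation): joint-space move of the TCP to a pose.
- servo_line(position, frame=None, v=0.15, stop_force=None): straight line of the TCP; frame=None keeps the orientation; v is the mean speed in m/s. With stop_force (N) it stops when the force on the tool has changed by that much, and returns True; else False.
- set_joints(angles): joint-space move.
- grip(opening, squeeze=None): finger opening in m; squeeze is the grip in N (None keeps the last); returns when the fingers have stopped.
- hold(seconds).
- inverse_kinematics(position, orientation): joint angles nearest the present ones, or None.
- read_state(): the state.
- grab_frame(name): name is "scene" or "top" or "wrist"; returns the picture (480x640x3 uint8, red, green, blue); there is no depth.
- get_calibration(name): a dict with "camera_matrix" (3x3 intrinsics, pixels), "rvec" (rotation vector, rad) and "tvec" (3), from world to camera coordinates, as OpenCV has them. Camera axes: x right, y down, z forward; pixel columns grow to the right and rows downward; lengths in m; the calibration is good to about 2 mm. A picture is of the moment at which its call begins: read the wrist's pose just before it. get_calibration takes no time and is no camera call; for the wrist camera it gives the pose at the moment of the call.
A pose or a line that the arm cannot do raises IKError and nothing moves.
- finish_job(): hands the job in; it is judged then, once.
The state is a dict: "t": time; "joint_pos": joint angles; "joint_velocities": joint speeds; "joint_efforts": joint torques, N m; "eef_pos": TCP position; "ee_rot": TCP orientation; "ft_force": force on the tool from outside, world axes, zero at the start; "ft_torque": the same for the moment, N m; "grip_width": finger opening in m; "gripper_force": force on a finger pad.
Only numpy, scipy, OpenCV 4.12 (cv2) and the standard library are available. Lean on these libraries where they do the work, as an engineer would, in place of code of your own. Each camera call takes 0.05 s, during which the arm holds its last target. There are 200 camera calls.

TASK

Set the empty teal gift box down, open side up, in the middle of the scale's steel pan and let go of it. Then take the orange-handled stylus out of its stand and, with its tip, push the green button at the bottom of its hole in the scale's sloping console all the way down and keep it down for about a second while the box stays on the pan; never press the red one. Finally put the stylus back down in its stand as it was; lower things into place rather than dropping them, and leave everything else on the counter where it is.

Things in the scene. Friction and masses are not known exactly. Their poses are not given: they have to be found in the camera images.
- box_center (a point): empty open-topped teal gift box, 110 mm long (its x) x 56 mm wide (its y) x 45 mm high, walls and floor 4 mm, about 90 g, loose, standing on the counter. The point is its centre, half-way up; z is up.
- pan_mid (a point): white counter scale (fixed). Middle of the top of its flat rimless steel pan, 60 mm above the counter; pan 160 mm (x) by 220 mm (y), does not move. z up; x points from the console across the pan. In this frame the white base spans x -195 to +75 mm, y -110 to +110 mm; the console stands at negative x, its rear top edge 32 mm above the pan at x -106 mm.
- tare_mouth (a point): green button's hole: round bore 14 mm across (mouth chamfered to 18), in a 32 mm green square on the grey sloping console (face 90 x 200 mm). Point: centre of the mouth, level with the face. z points out along the bore, 30 deg from vertical, leaning to the pan's -x side; x up the slope; y along the console. The 12 mm button lies in the bore, its top 14 mm below the face; come in along the bore.
- tare (a joint): the green button's travel in m: 0 up, 0.005 fully down (it moves along the bore, to 19 mm below the face); a spring pushes it back with about 1 N at the top and 4.6 N fully down.
- reset (a joint): the red button's travel in m, 0 up, 0.005 fully down; the same kind of button in a red-framed bore 120 mm from the green one along the console (+y). Must not be pressed.
- stylus_grip (a point): stylus, 165 mm, 60 g, loose, point-down in its stand. Up from the tip: 7 mm round point to 36 mm, 12 mm shank from 42 mm, 28 mm steel collar at 75 to 81 mm, round orange handle 20 mm across at 81 to 165 mm. The point is on the axis, 125 mm above the tip, on the handle; z runs from tip to handle. Turn about z does not matter.
- stylus_tip (a point): the very tip of the stylus, on its axis; z as for stylus_grip.
- stand_top (a point): stylus stand: fixed black block 70 x 70 x 80 mm with a vertical 18 mm hole right through its middle (2 mm chamfer). Point: centre of the hole's mouth, 80 mm above the counter; z up. With the stylus home its collar rests on the block, its tip 75 mm below this point.
- jar_mid (a point): bystander: amber jar with a white cap, 72 mm across, 120 mm high, loose; the point is half-way up on the axis.
- carton_mid (a point): bystander: closed gold carton with a red band, 90 x 130 x 45 mm, loose; the point is its centre.
- tin_mid (a point): bystander: copper tin, 70 mm across, 100 mm high, loose; the point is half-way up on the axis.
- mug_mid (a point): bystander: white mug, 76 mm across, 90 mm high, loose; the point is half-way up on the axis.
Not all that is in view belongs to the job. Leave any yellow look-alike of the part that bears stand_top alone. Of the things that look like the part that bears box_center, the larger one is meant.

How it is judged:
By the outcome, as a careful person would: the job done as asked, in the order asked, and still so for the second after the job is handed in, with the robot touching nothing.
It also fails if it takes over 61 s, if anything falls off the work surface, if the arm or the gripper's body presses on something with over 40 N, if the wrist force passes 120 N, or if a joint passes its speed limit or range.

## Working session

There is one attempt and no reset: what is moved stays moved. The work goes in short steps, each a Python script; the robot and the scene stay as the last script left them, time stands still between calls to the robot, and variables do not carry over. Pictures are saved under pics/ and viewed, at most 10 in all, crops included, and the job is handed in when it is done.

```bash
mkdir -p pics
python3 - <<'E'
from rig import *
import cv2
for n in ("scene","top"):
    cv2.imwrite(f"pics/{n}0.png",grab_frame(n)[:,:,::-1]); c=get_calibration(n); print(n,c)
print(read_state())
E
```

```text
scene {'camera_matrix': array([[599.21626608,   0.        , 324.25298414],
       [  0.        , 599.21626608, 241.26331696],
       [  0.        ,   0.        ,   1.        ]]), 'rvec': array([ 1.45198017,  2.06952664, -0.88355977]), 'tvec': array([ 0.18116972, -0.2699457 ,  1.99632244])}
top {'camera_matrix': array([[553.89790711,   0.        , 317.20229699],
       [  0.        , 553.89790711, 238.78661017],
       [  0.        ,   0.        ,   1.        ]]), 'rvec': array([ 2.16244842, -2.18015402,  0.10038553]), 'tvec': array([0.00345584, 0.54781677, 1.71892709])}
{'t': 0.1, 'joint_pos': array([-7.39418168e+01,  1.18792737e+01,  8.83960818e+01,  5.06185637e-04,
        7.98415705e+01, -8.62258244e+00]), 'joint_velocities': array([-0.02829763, -0.13403952, -0.11454777, -0.00218343,  0.04761106,
        0.06467101]), 'joint_efforts': array([ 6.22084444e-04, -3.71862602e+01, -2.82291359e+01,  7.02078128e-02,
        3.11327144e-02, -5.21826746e-05]), 'eef_pos': array([ 0.23987368, -0.52170608,  0.17301232]), 'ee_rot': array([-1.79884470e+02, -1.80225695e-02,  2.46806577e+01]), 'ft_force': array([ 0.63298768, -0.34332606,  0.11040553]), 'ft_torque': array([ 0.02873986,  0.04510575, -0.0404585 ]), 'gripper_force': 0.0, 'grip_width': 0.09421146885400407}
```

View pics/scene0.png

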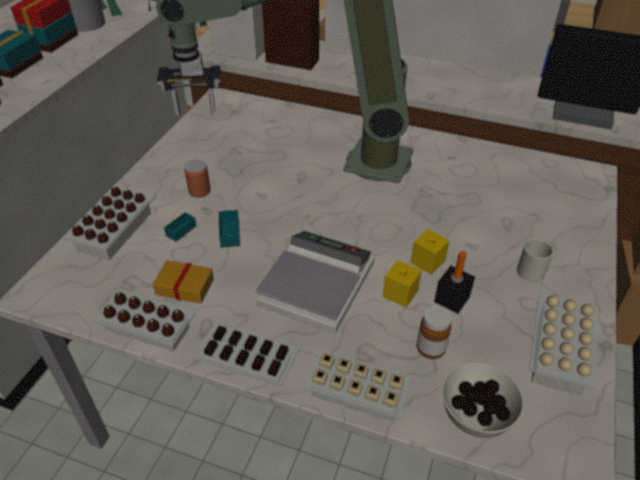

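View pics/top0.png

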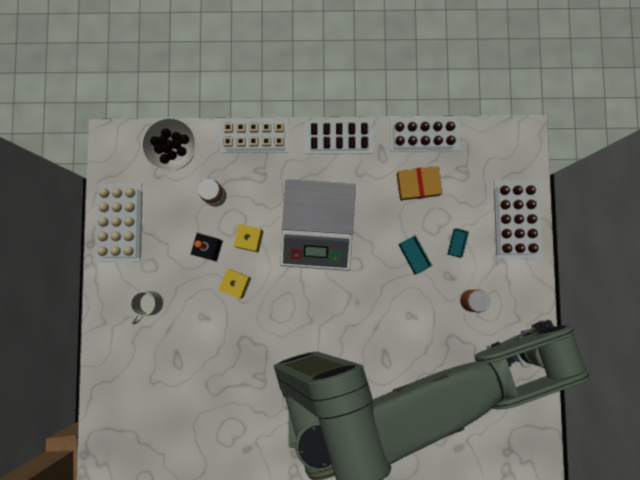

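The scene picture shows the larger teal box at (230,228), the scale at (315,278), and the black stand with the orange handle at (455,285). In the top picture the box is at (415,255), the green button at (336,256) and the stand at (206,246). I'll get coarse positions first, then take close views with the wrist camera.

```bash
cat > h.py <<'E'
from rig import *
import numpy as np, cv2
from scipy.spatial.transform import Rotation as Ro
def ray(c,uv):
    R=cv2.Rodrigues(np.array(c["rvec"]))[0]; o=-R.T@c["tvec"]
    d=R.T@np.linalg.inv(c["camera_matrix"])@np.array([uv[0],uv[1],1.]); return o,d/np.linalg.norm(d)
def atz(c,uv,z):
    o,d=ray(c,uv); return o+d*(z-o[2])/d[2]
def tri(*obs):
    A=np.zeros((3,3));b=np.zeros(3);L=[]
    for c,uv in obs:
        o,d=ray(c,uv);P=np.eye(3)-np.outer(d,d);A+=P;b+=P@o;L.append((o,P))
    p=np.linalg.solve(A,b); return p,[round(float(np.linalg.norm(P@(p-o)))*1000,1) for o,P in L]
def proj(c,p):
    return cv2.projectPoints(np.array(p,float).reshape(-1,1,3),np.array(c["rvec"]),np.array(c["tvec"]),c["camera_matrix"],None)[0].reshape(-1,2)
E
python3 - <<'E'
from h import *
np.set_printoptions(precision=4,suppress=True)
c=get_calibration("top");s=get_calibration("scene")
for n,uv,z in [("box",(415,255),.045),("pan",(319,207),.06),("green",(336,256),.08),("red",(296,254),.08),("stand",(206,246),.08),("handle",(201,244),.17),("jar",(210,190),.12),("mug",(147,302),.09),("tin",(478,299),.1),("small",(458,242),.04),("y1",(248,238),.08),("y2",(236,283),.08)]: print(n,atz(c,uv,z))
print(tri((c,(415,255)),(s,(230,225))),tri((c,(201,244)),(s,(461,254))))
w=get_calibration("wrist"); R=cv2.Rodrigues(w["rvec"])[0]; print(w["camera_matrix"],-R.T@w["tvec"],R)
E
```

```text
box [ 0.4929 -0.3044  0.045 ]
pan [ 0.6437 -0.0075  0.06  ]
green [ 0.4896 -0.0579  0.08  ]
red [0.4967 0.0638 0.08  ]
stand [0.5234 0.3383 0.08  ]
handle [0.5217 0.3344 0.17  ]
jar [0.6889 0.32   0.12  ]
mug [0.3552 0.5118 0.09  ]
tin [ 0.3564 -0.4793  0.1   ]
small [ 0.5328 -0.4404  0.04  ]
y1 [0.5468 0.2102 0.08  ]
y2 [0.4101 0.2461 0.08  ]
(array([ 0.4928, -0.3044,  0.0319]), [2.4, 2.4]) (array([0.5218, 0.3401, 0.1612]), [3.8, 3.8])
[[399.5284   0.     324.8748]
 [  0.     399.5284 237.9933]
 [  0.       0.       1.    ]] [ 0.3154 -0.4886  0.3826] [[ 0.418  -0.9084 -0.0026]
 [-0.871  -0.4016  0.2828]
 [-0.258  -0.1159 -0.9592]]
```

Run:
```python
from h import *
import pickle
C={}
for i,y in enumerate((-.26,-.1,.1,.28)):
    movep([.44,y,.24],[180,0,0]); hold(.15)
    C[i]=get_calibration("wrist"); im=grab_frame("wrist"); cv2.imwrite(f"pics/w{i}.png",im[:,:,::-1])
    t=read_state(); print(t["t"],t["eef_pos"])
    for n,p in (("box",[.493,-.304,.045]),("pan",[.644,-.007,.06]),("green",[.49,-.058,.08]),("stand",[.523,.338,.08])): print(n,proj(C[i],p)[0].round())
pickle.dump(C,open("C.pkl","wb"))
```

```text
1.575 [ 0.43949316 -0.26080922  0.23959981]
box [367. 151.]
pan [ 24. -29.]
green [101. 157.]
stand [-352.  120.]
2.4583 [ 0.44016257 -0.10150332  0.2399078 ]
box [528. 151.]
pan [212. -28.]
green [276. 158.]
stand [-172.  121.]
3.475 [0.44036291 0.0986123  0.23993851]
box [729. 151.]
pan [447. -28.]
green [496. 158.]
stand [ 54. 121.]
4.425 [0.44054771 0.27844569 0.24017586]
box [910. 151.]
pan [659. -29.]
green [693. 158.]
stand [256. 121.]
```

Run:
```python
import cv2,numpy as np
a=[cv2.resize(cv2.imread(f"pics/w{i}.png"),(400,300),interpolation=cv2.INTER_AREA) for i in range(4)]
cv2.imwrite("pics/m1.png",np.vstack([np.hstack(a[:2]),np.hstack(a[2:])]))
```

```text
(no output)
```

View pics/m1.png

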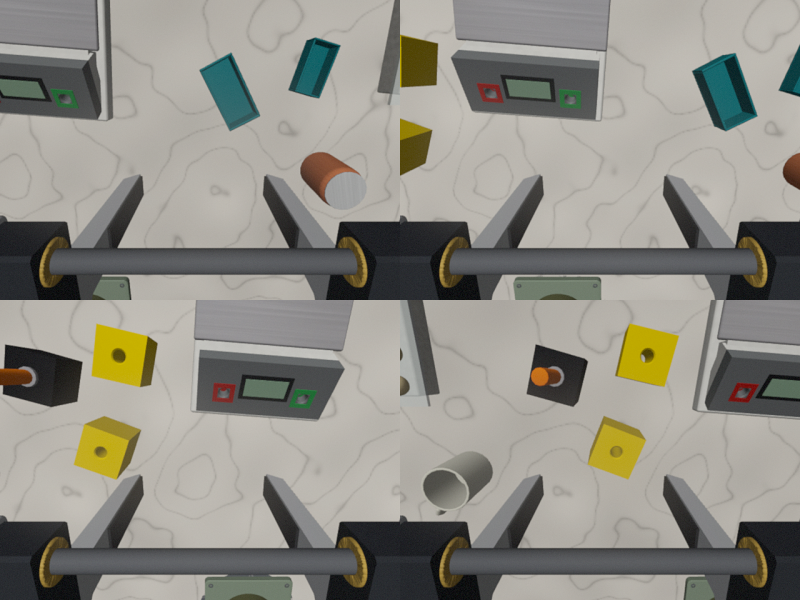

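The mosaic shows the big box at w0 (230,92) and w1 (325,92), open side up. The green hole is at w1 (170,98) and w2 (302,98). The stand is at w2 (40,77) and w3 (157,77). These are half-size tile pixels, so I'll enlarge.

Run:
```python
from h import *
import pickle
C=pickle.load(open("C.pkl","rb"))
W=[cv2.imread(f"pics/w{i}.png") for i in range(4)]
def t(im,x,y,w): return cv2.resize(im[y:y+w*3//4,x:x+w],(400,300),interpolation=cv2.INTER_CUBIC)
top=cv2.imread("pics/top0.png")
cv2.imwrite("pics/m2.png",np.vstack([np.hstack([t(W[0],290,80,180),t(W[1],430,80,180)]),np.hstack([t(W[2],0,60,140),t(W[3],190,60,140)])]))
cv2.imwrite("pics/m3.png",np.vstack([np.hstack([t(W[1],222,120,100),t(W[2],433,120,100)]),np.hstack([t(W[1],94,112,100),t(top,260,170,130)])]))
```

```text
(no output)
```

View pics/m2.png

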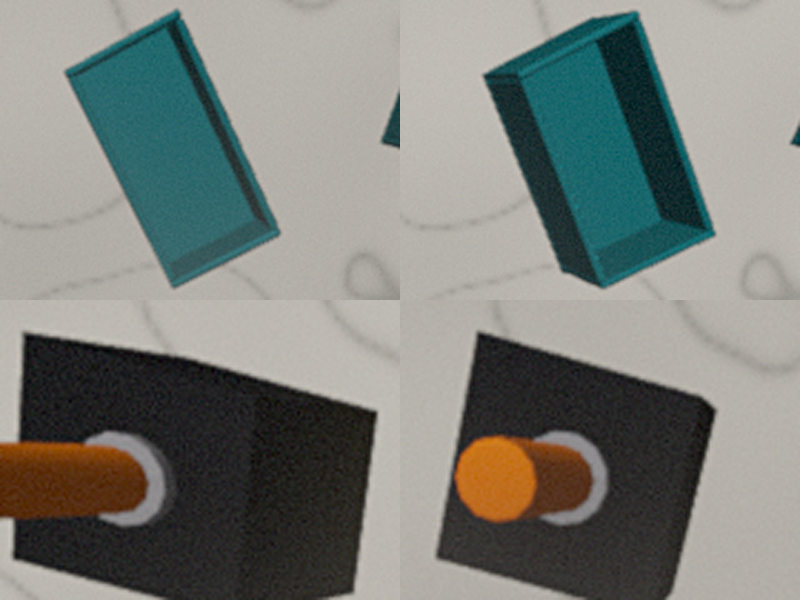

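View pics/m3.png

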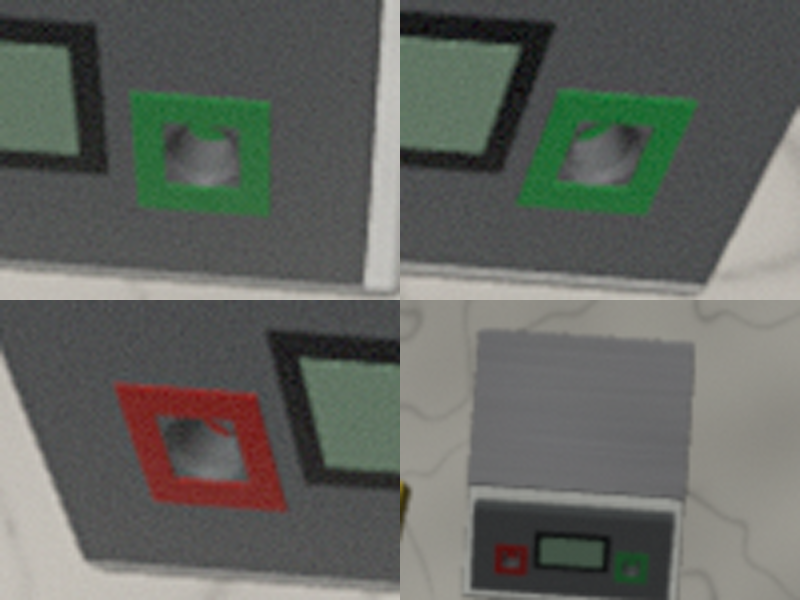

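Run:
```python
from h import *
import pickle
np.set_printoptions(precision=4,suppress=True)
C=pickle.load(open("C.pkl","rb"))
f=lambda pts,o,s:np.array(pts,float)*s+o
b0=f([(67,73),(180,11),(280,234),(174,287)],(290,80),.45);b1=f([(121,76),(238,13),(314,234),(205,287)],(430,80),.45)
P=[]
for a,b in zip(b0,b1): p,e=tri((C[0],a),(C[1],b));P.append(p);print("box",p,e)
P=np.array(P);print("ctr",P.mean(0),"sides",[np.linalg.norm(P[i]-P[i-1]) for i in range(4)]); d=P[2]+P[3]-P[0]-P[1];print("long yaw",np.degrees(np.arctan2(d[1],d[0])))
Q=np.array([atz(C[0],u,.045) for u in b0]);print("ctr w0 @.045",Q.mean(0),[np.linalg.norm(Q[i]-Q[i-1]) for i in range(4)])
Q=np.array([atz(C[1],u,.045) for u in b1]);print("ctr w1 @.045",Q.mean(0))
g1=f([(131,91),(272,100),(270,216),(139,206)],(222,120),.25);g2=f([(157,90),(298,100),(247,215),(117,205)],(433,120),.25)
G=[]
for a,b in zip(g1,g2): p,e=tri((C[1],a),(C[2],b));G.append(p);print("green",p,e)
G=np.array(G);gc=G.mean(0);print("green c",gc,[np.linalg.norm(G[i]-G[i-1]) for i in range(4)])
r=f([(115,82),(258,94),(287,212),(153,199)],(94,112),.25).mean(0);rc=atz(C[1],r,gc[2]);v=rc-gc;print("red",rc,np.linalg.norm(v),"yaw",np.degrees(np.arctan2(-v[0],v[1])))
u=G[0]+G[1]-G[2]-G[3];w=G[0]+G[3]-G[1]-G[2];n=np.cross(u,w);n/=np.linalg.norm(n);print("normal",n)
t=get_calibration("top");T=np.array([atz(t,q,.06) for q in f([(78,31),(294,44),(286,198),(69,187)],(260,170),.325)]);print("pan",T,T.mean(0),[np.linalg.norm(T[i]-T[i-1]) for i in range(4)])
print("collar",tri((C[3],(246.4,122.3)),(C[2],(41,122.3))), atz(C[3],(246.4,122.3),.086), "top",atz(C[3],(223.6,122.3),.17))
print("standTL",tri((C[3],(190+78*.35,60+33*.35)),(C[2],(24*.35,60+33*.35))))
```

```text
box [ 0.5286 -0.2573  0.0447] [0.3, 0.3]
box [ 0.5542 -0.3059  0.0417] [0.1, 0.1]
box [ 0.4584 -0.3549  0.0422] [0.2, 0.2]
box [ 0.4342 -0.3065  0.0454] [0.2, 0.2]
ctr [ 0.4938 -0.3061  0.0435] sides [np.float64(0.10641880601670044), np.float64(0.0550636987307658), np.float64(0.10761871587449512), np.float64(0.054133860653964666)]
long yaw -152.68381550050407
ctr w0 @.045 [ 0.4938 -0.3059  0.045 ] [np.float64(0.10699827672775704), np.float64(0.05444857019152677), np.float64(0.1071662076552357), np.float64(0.05368385022953529)]
ctr w1 @.045 [ 0.4939 -0.3053  0.045 ]
green [ 0.5032 -0.0382  0.0722] [0.0, 0.0]
green [ 0.501  -0.0706  0.0728] [0.1, 0.1]
green [ 0.4727 -0.0682  0.0582] [0.0, 0.0]
green [ 0.4752 -0.0363  0.058 ] [0.0, 0.0]
green c [ 0.488  -0.0533  0.0653] [np.float64(0.031429351186209445), np.float64(0.03250912191072574), np.float64(0.03192875686791719), np.float64(0.031941445504004025)]
red [0.4976 0.0666 0.0653] 0.12035398562202378 yaw -4.547958685957171
normal [-0.4505  0.0443  0.8917]
pan [[ 0.7295  0.0968  0.06  ]
 [ 0.7142 -0.122   0.06  ]
 [ 0.5574 -0.1117  0.06  ]
 [ 0.5704  0.1063  0.06  ]] [ 0.6429 -0.0076  0.06  ] [np.float64(0.15938458839940448), np.float64(0.2193802126610023), np.float64(0.157119419846979), np.float64(0.21836655541829425)]
collar (array([0.5218, 0.3459, 0.0852]), [0.1, 0.1]) [0.5217 0.3458 0.086 ] top [0.5221 0.3453 0.17  ]
standTL (array([0.5638, 0.3698, 0.0789]), [0.1, 0.1])
```

Everything fits the given sizes: box rim z 0.044, sides 107 x 55 mm, collar z 0.085, and the face normal is about 27–30° from vertical. I'm moving on to the box.

```bash
python3 - <<'E'
from h import *
b=[.4938,-.3058];y=27.3
movep([*b,.15],[180,0,y]); servo_line([*b,.012],v=.12)
grip(.05,12); s=read_state(); print(s["t"],s["eef_pos"],s["ee_rot"],s["grip_width"],s["gripper_force"],s["ft_force"])
servo_line([*b,.16],v=.15); s=read_state(); print(s["grip_width"],s["gripper_force"],s["ft_force"])
movep([.6425,-.006,.16],[180,0,-4.2])
servo_line([.6425,-.006,.09],v=.12)
h=servo_line([.6425,-.006,.069],v=.025,stop_force=3)
s=read_state(); print(h,s["t"],s["eef_pos"],s["grip_width"],s["ft_force"])
cv2.imwrite("pics/s1.png",grab_frame("scene")[170:350,200:440,::-1])
E
python3 -c "
import cv2;i=cv2.imread('pics/s1.png');cv2.imwrite('pics/s1b.png',cv2.resize(i,(720,540),interpolation=2))"
```

```text
8.5417 [ 0.493733   -0.30567259  0.01203389] [-1.79982732e+02  3.69419671e-03  2.73005891e+01] 0.05530341727737279 11.999760121107101 [-1.33429277  1.25718172  1.48254412]
0.05532951928499013 11.99940875172615 [ 0.66966349 -0.40306763 -0.84198627]
True 12.3667 [ 0.64211295 -0.00595151  0.07160247] 0.05566650874331818 [0.31994903 0.44791875 3.03402979]
```

View pics/s1b.png

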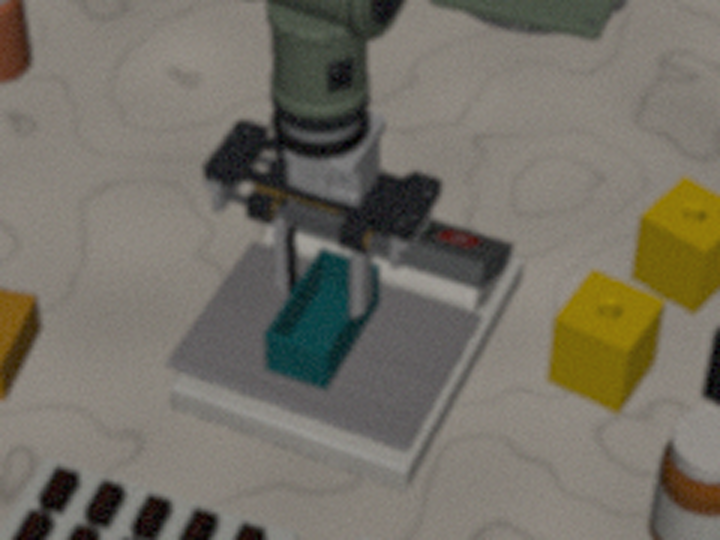

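The picture shows the box upright in the middle of the pan, around (320,320), with contact at the expected height. Next I'll release it and take the stylus.

```bash
python3 - <<'E'
from h import *
grip(.09); servo_line([.6425,-.006,.2],v=.18)
m=np.array([.488,-.0533,.0653]); ax=Ro.from_euler("xyz",[180,-30,-4.2],degrees=True).as_matrix()@[0,0,-1.]
print(ax,[inverse_kinematics(m+ax*(.106+d),[180,-30,-4.2]) for d in (.1,-.02)])
s=[.5218,.3457]
movep([*s,.215],[180,0,-4.2]); servo_line([*s,.111],v=.12)
grip(.012,40); r=read_state(); print(r["t"],r["eef_pos"],r["grip_width"],r["gripper_force"],r["ft_force"])
servo_line([*s,.25],v=.12); r=read_state(); print(r["t"],r["grip_width"],r["ft_force"])
movep(m+ax*(.106+.1),[180,-30,-4.2]); servo_line(m+ax*(.106+.03),v=.1); hold(.2)
import pickle; pickle.dump(get_calibration("wrist"),open("Cp.pkl","wb"))
im=grab_frame("wrist"); cv2.imwrite("pics/p0.png",im[:,:,::-1]); c=get_calibration("wrist")
r=read_state(); print(r["t"],r["eef_pos"],r["ee_rot"],r["ft_force"],"proj mouth,tip,TCP",proj(c,[m,m+ax*.03,r["eef_pos"]]))
E
python3 -c "
import cv2;i=cv2.imread('pics/p0.png');cv2.imwrite('pics/p0b.png',i)"
```

```text
[-0.49865724  0.0366191   0.8660254 ] [array([-34.44963509, -45.5554212 , 128.76490961,  15.45537003,
        70.94406556,  58.04611038]), array([-27.26050173, -27.44080821, 132.85390376,  15.36757555,
        47.64909754,  59.27229799])]
17.4833 [0.52172232 0.34568007 0.11089856] 0.018906358860085515 39.95567858219147 [-0.39652547  0.40117845  0.5091779 ]
18.7917 0.01894501530550905 [ 0.65821938 -0.56025411 -0.71599811]
21.45 [ 0.42046648 -0.04859866  0.18386509] [179.95521451 -30.07825522  -4.18973623] [ 0.15367603 -0.08168591 -0.88279788] proj mouth,tip,TCP [[323.53219654 217.54050339]
 [323.43004642 226.08764466]
 [323.31307548 273.06684292]]
```

View pics/p0b.png

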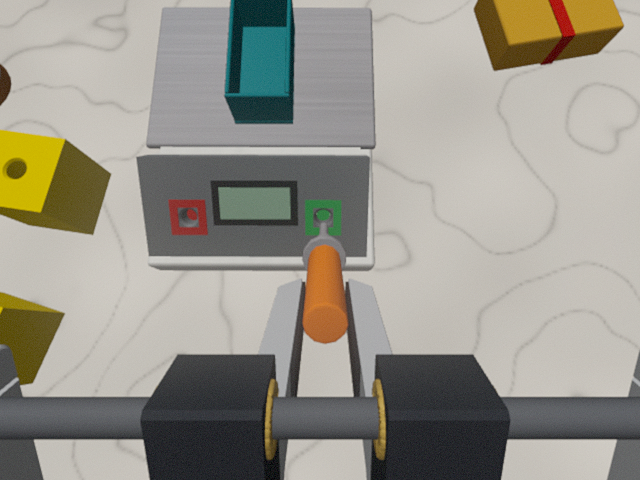

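The wrist view shows the stylus tip at (323,223), in line with the green hole at (323,217), as predicted. I'll insert it and press.

Run:
```python
from h import *
m=np.array([.488,-.0533,.0653]); ax=Ro.from_euler("xyz",[180,-30,-4.2],degrees=True).as_matrix()@[0,0,-1.]
D=lambda: print((round(read_state()["t"],2), "depth mm",((m+ax*.106-read_state()["eef_pos"])@ax*1000).round(2),read_state()["ft_force"].round(2),read_state()["grip_width"].round(4)))
D(); print(servo_line(m+ax*(.106-.011),v=.05,stop_force=5)); D()
print(servo_line(m+ax*(.106-.024),v=.012,stop_force=9)); D()
hold(.7);D();hold(.7); D()
```

```text
Traceback (most recent call last):
AttributeError: 'float' object has no attribute 'round'
```

```bash
cat > d.py <<'E'
from h import *
m=np.array([.488,-.0533,.0653]); ax=Ro.from_euler("xyz",[180,-30,-4.2],degrees=True).as_matrix()@[0,0,-1.]
def D():
    s=read_state(); print("%.2f"%s["t"],"depth mm %.2f"%((m+ax*.106-s["eef_pos"])@ax*1000),np.round(s["ft_force"],2),"axial %.2f"%(s["ft_force"]@ax),"w %.4f"%s["grip_width"])
E
python3 - <<'E'
from d import *
D(); print(servo_line(m+ax*(.106-.011),v=.05,stop_force=5)); D()
print(servo_line(m+ax*(.106-.024),v=.012,stop_force=9)); D()
hold(.7);D();hold(.7); D()
E
```

```text
21.45 depth mm -30.53 [ 0.15 -0.08 -0.88] axial -0.84 w 0.0194
False
22.42 depth mm 10.87 [-1.08 -0.12 -1.45] axial -0.72 w 0.0190
True
23.16 depth mm 19.18 [-4.89  1.09  6.45] axial 8.07 w 0.0191
23.86 depth mm 19.15 [-4.07  0.72  5.79] axial 7.07 w 0.0195
24.56 depth mm 19.15 [-4.26  0.02  6.11] axial 7.42 w 0.0191
```

```bash
python3 - <<'E'
from d import *
servo_line(m+ax*(.106+.1),v=.1); D()
s=[.5218,.3457]
movep([*s,.25],[180,0,-4.2]); hold(.2)
cv2.imwrite("pics/r0.png",grab_frame("wrist")[:,:,::-1])
print(servo_line([*s,.125],v=.1,stop_force=5)); r=read_state(); print(r["eef_pos"],r["ft_force"])
E
python3 -c "
import cv2;i=cv2.imread('pics/r0.png')[100:340,160:480];cv2.imwrite('pics/r0b.png',cv2.resize(i,(720,540)))"
```

```text
25.91 depth mm -99.36 [ 0.6  -0.35 -0.77] axial -0.98 w 0.0192
False
[0.52252574 0.34607859 0.12606377] [-0.32414771  0.05838432 -0.66815891]
```

View pics/r0b.png

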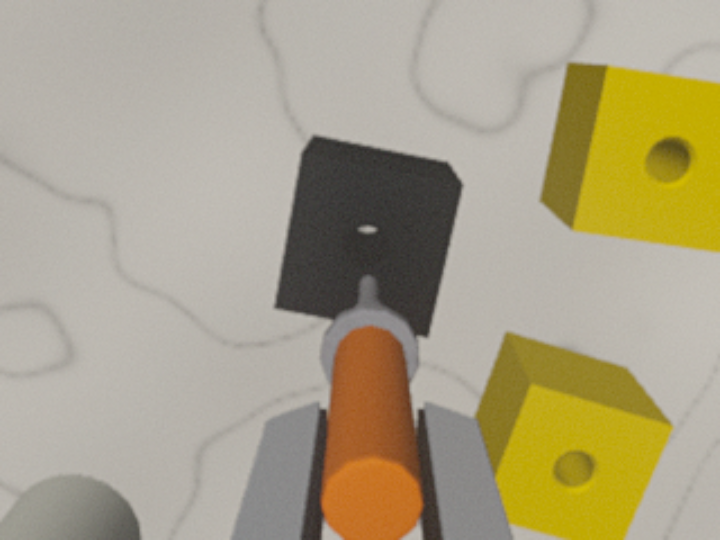

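The stylus is straight, with its tip at (368,280) in line with the stand hole at (368,230), and it is now part-way in. I'll lower it until the collar rests and then let go.

Run:
```python
from d import *
s=[.5218,.3457]
print(servo_line([*s,.107],v=.03,stop_force=3)); r=read_state(); print(r["eef_pos"],r["ft_force"])
if r["eef_pos"][2]<.1135:
    grip(.03); hold(.2); grip(.09); servo_line([*s,.25],v=.15); hold(.3); print(read_state()["t"])
    a=grab_frame("top")[100:340,80:560,::-1]; b=grab_frame("wrist")[:,:,::-1]; 
    import numpy as np
    cv2.imwrite("pics/f.png",np.vstack([cv2.resize(a,(640,320)),cv2.resize(b,(320,240)).repeat(1,axis=1) if 0 else np.hstack([cv2.resize(b,(320,240)),cv2.resize(grab_frame("scene")[190:340,380:580,::-1],(320,240))])]))
```

```text
True
[0.52176664 0.34629479 0.11055266] [0.45255028 1.76763755 1.69351402]
32.625
```

View pics/f.png

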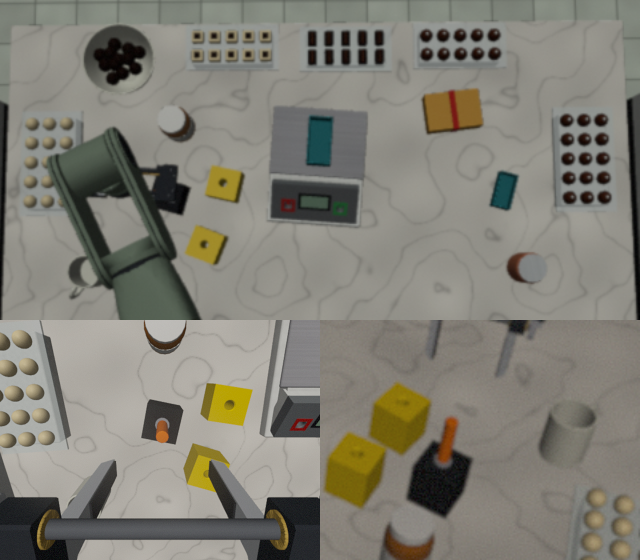

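The box is in the middle of the pan at (320,140). The stylus is upright in its stand, and the bystanders haven't moved.

```bash
python3 -c "
from rig import *
print(finish_job())"
```

```text
the job is handed in; nothing more can be done
None
```

The job is handed in at about 33 s: the box is in the middle of the pan, the green button was held at full depth (about 19 mm by arm position) for about 1.4 s, the stylus is back in its stand, and the red button and bystanders were left alone.

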